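# Index the stream selector wheel and confirm

## Task

With a fingertip, flick the ribs at the edge of the selector's white star wheel to advance it counter-clockwise (seen from above), click by click, until its red rib points at the yellow marker post, and do not run past it. Then press the green button fully down and let it come back up. Only touch, grasp nothing, and leave the beaker, the vial and the screwdriver where they are.

Things in the scene. Friction and masses are not known exactly. Their poses are not given: they have to be found in the camera images.
- selector: Grey box with black deck, fixed to the bench: 210 (own x, depth) x 270 mm (y, width), deck 70 mm above the bench. Origin: centre of its underside. Own x points away from the front panel (front faces the robot at yaw 0), y left, z up. On the deck: star wheel (axis at x 0, y +45), three marker posts round the wheel's far side, green button (x -20, y -85).
- wheel (a joint): Wheel angle about its upright axis, rad, growing counter-clockwise from above. 0 at the start: red rib towards the selector's own -y. It rests (clicks) every 0.785 rad (45 deg); the yellow post is 1, 2 or 3 clicks ahead. Pushed past half a click it snaps on to the next rest and stays; pushed less it springs back. Takes 2 to 4 N at a rib's end; damped, does not spin on.
- wheel_center (a point): On the wheel's axis, level with the tops of the ribs (98 mm above the bench). Wheel: disc of radius 34 mm with 8 ribs, one each 45 deg, out to radius 50; ribs 6 wide, 82 to 98 mm above the bench. At rest one rib points straight at the selector's front (own -x), with gaps centred 22.5 deg to either side of it.
- red_rib (a point): Outer end of the red rib, on its top edge, 50 mm from the wheel's axis; turns with the wheel.
- confirm (a joint): Travel of the green push button, m: 0 is up, 0.006 is fully down (about 5 N). It springs back when released.
- confirm_top (a point): Centre of the top face of the green button, 28 mm in diameter, 92 mm above the bench when up (86 when fully down); around it a black collar 44 mm across, its top 82 mm above the bench. Pressed straight down.
- beaker: Bystander: open glass beaker, 66 mm across, 85 mm high, standing on the bench to the left of the selector. Origin: centre of its underside.
- vial: Bystander: amber bottle with blue cap, 36 mm across, 75 mm high, standing on the bench to the right of the selector. Origin: centre of its underside.
- driver: Bystander: blue-handled screwdriver, 200 mm long, 26 mm thick, lying on the bench beyond the selector, roughly parallel to its back. Origin: middle of its length, at bench height.
- mark_yellow: The yellow marker post, the target. Fixed round post, 14 mm thick, 30 mm high, on the deck, 66 mm from the wheel's axis, at the end of a rib's rest: 45 deg to the right of, straight along or 45 deg to the left of the selector's own +x seen from the axis; the three posts swap places. Origin: centre of its underside, 71 mm above the bench.
- mark_blue: Blue marker post (not the target), same size and row as the yellow one.
- mark_white: White marker post (not the target), same size and row as the yellow one.

How it is judged:
On the way, in this order (a step that is already met when the one before it is completed fails the run):
1. the red rib rests at the yellow post (horizontal distance between red_rib and mark_yellow below 0.0185 m and velocity of joint wheel between -0.2 and 0.2 rad/s), for 0.2 s.
2. the green button is pressed down (value of joint confirm above 0.0045 m), for 0.05 s.
At the end, for the whole second after the job is handed in: the wheel rests with the red rib's end within 18.5 mm of the yellow post's axis (16 mm when exactly in line, so about 9 degrees either way), the button was pressed at least 4.5 mm after that and is up again (within 1.5 mm), and beaker, vial and screwdriver are within 15 mm of where they started (all of step 1 and value of joint confirm below 0.0015 m and distance of each of beaker, vial, driver from where it was at the start of the episode below 0.015 m); the robot touches nothing.
It fails at once if the wheel runs more than half a click past the yellow post ((y of mark_yellow in the frame of selector below 0.02 m and value of joint wheel above 1.24 rad) or (y of mark_yellow in the frame of selector between 0.02 and 0.07 m and value of joint wheel above 2.02 rad) or value of joint wheel above 2.81 rad).
It fails at once if the wheel is turned back (clockwise) by more than half a click from its start (value of joint wheel below -0.45 rad).
It fails at once if the button is pressed before the red rib is at the yellow post (value of joint confirm above 0.003 m and horizontal distance between red_rib and mark_yellow above 0.03 m).
It fails at once if a bystander is moved or lifted (distance of any of beaker, vial, driver from where it was at the start of the episode above 0.02 m).
It fails at once if the beaker or the vial is tipped (angle between any of beaker, vial's own z axis and vertical above 0.4 rad).
It also fails if it takes over 56 s, if anything falls off the work surface, if the arm or the gripper's body presses on something with over 40 N, if the wrist force passes 120 N, or if a joint passes its speed limit or range.

## Robot

A 6-joint arm with a two-finger parallel gripper is mounted at the origin on the work surface. World frame = base frame: x ahead of the robot, y to its left, z up, the work surface at z = 0. Lengths are in m, angles in rad, forces in N, time in s.
With the tool pointing down it reaches from about 0.35 to 0.85 m from the base axis. Payload 8.1 kg.
Tool frame: the origin (TCP) lies on the centre line of the jaws, within the pads' length; the fingertips stand 19 mm ahead of it and the grasp point (between the pads) is the TCP; z points along the fingers, y is the line along which they close (so a half turn about z gives the same grasp; the last joint's range is limited). The gripper opens to 85 mm and grips with 20 to 120 N. Pads are 22 mm wide; open, the fingers measure 114 mm over their backs; the gripper's body (76 mm by 85 mm) begins 54 mm behind the grasp point. The pads swing forward as they close: fully open they stand 13 mm farther back than shut.
Start: joints at [-1.244, 0.13, 1.488, -0, 1.523, -0.085], TCP at [0.24, -0.55, 0.25] pointing down, gripper open.
Joint ranges: [-2.96, 2.96], [-0.89, 2.26], [0.02, 2.5], [-1.34, 4.48], [0, 2.73], [-2.66, 2.66]. Speed limits (rad/s): [2.39, 2.39, 2.79, 3.14, 3.14, 3.14].

## Interface

Orientations are given as [roll, pitch, yaw] about the fixed x, y, z axes, in that order (R = Rz(yaw) Ry(pitch) Rx(roll)).
In Python, from plant import robot, vision gives the robot as it stands. The module is installed in compiled form; this text tells all that it offers. Calls block until the motion is done:
- robot.goto(position, orientation): joint-space move of the TCP to a pose.
- robot.movel(position, ori=None, v=0.15, stop_force=None): straight line of the TCP; ori=None keeps the orientation; v is the mean speed in m/s. With stop_force (N) it stops when the force on the tool has changed by that much, and returns True; else False.
- robot.goto_joints(angles): joint-space move.
- robot.gripper_to(opening, strength=None): finger opening in m; strength is the grip in N (None keeps the last); returns when the fingers have stopped.
- robot.dwell(seconds).
- robot.ik(position, orientation): joint angles nearest the present ones, or None.
- vision.camera(name): name is "scene" or "top" or "wrist"; returns the picture (420x560x3 uint8, blue, green, red); there is no depth.
- vision.get_calibration(name): a dict with "camera_matrix" (3x3 intrinsics, pixels), "rvec" (rotation vector, rad) and "tvec" (3), from world to camera coordinates, as OpenCV has them. Camera axes: x right, y down, z forward; pixel columns grow to the right and rows downward; lengths in m; the calibration is good to about 2 mm. A picture is of the moment at which its call begins: read the wrist's pose just before it. get_calibration takes no time and is no camera call; for the wrist camera it gives the pose at the moment of the call.
A pose or a line that the arm cannot do raises robot.MotionError and nothing moves.
- robot.sign_off(): hands the job in; it is judged then, once.
Readings, each from a call of its own:
- robot.current_time_s(): time.
- robot.current_qpos(): joint angles.
- robot.current_dq(): joint speeds.
- robot.current_tau(): joint torques, N m.
- robot.current_ee_pos(): TCP position.
- robot.current_tool_rot(): TCP orientation.
- robot.current_ft_force(): force on the tool from outside, world axes, zero at the start.
- robot.current_wrist_torque(): the same for the moment, N m.
- robot.current_gripper_width(): finger opening in m.
- robot.current_gripper_force(): force on a finger pad.
Only numpy, scipy, OpenCV 4.12 (cv2) and the standard library are available. Lean on these libraries where they do the work, as an engineer would, in place of code of your own. Each camera call takes 0.05 s, during which the arm holds its last target. There are 200 camera calls.

## Working session

There is one attempt and no reset: what is moved stays moved. The work goes in short steps, each a Python script; the robot and the scene stay as the last script left them, time stands still between calls to the robot, and variables do not carry over. Pictures are saved under pics/ and viewed, at most 10 in all, crops included, and the job is handed in when it is done.

```bash
mkdir -p pics
python3 - <<'E'
from plant import robot, vision
import cv2
for n in("scene","top"):
    cv2.imwrite(f"pics/{n}0.png",vision.camera(n)); c=vision.get_calibration(n); print(n,c)
E
```

```text
scene {'camera_matrix': array([[520.94148649,   0.        , 272.70179173],
       [  0.        , 520.94148649, 209.82219459],
       [  0.        ,   0.        ,   1.        ]]), 'rvec': array([ 1.85361393,  1.39037469, -0.67250985]), 'tvec': array([-0.19978923, -0.29926509,  1.59878871])}
top {'camera_matrix': array([[510.24077374,   0.        , 283.27762232],
       [  0.        , 510.24077374, 211.86770943],
       [  0.        ,   0.        ,   1.        ]]), 'rvec': array([ 2.22003844, -2.16780568,  0.08854402]), 'tvec': array([0.01739378, 0.6332571 , 1.09868269])}
```

View pics/top0.png

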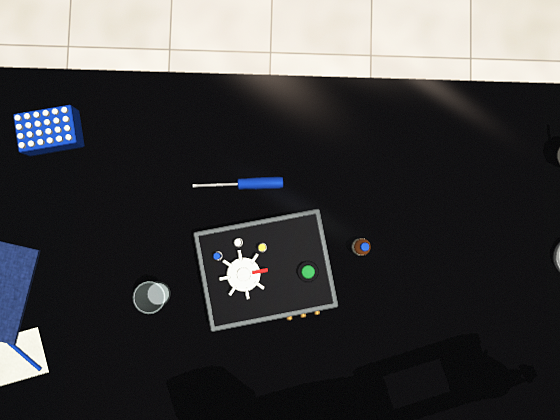

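View pics/scene0.png

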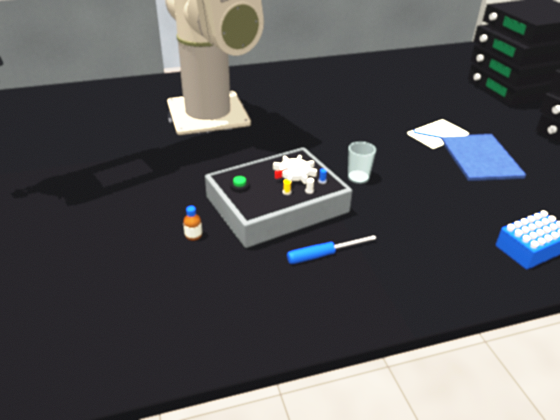

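The top view shows the red rib at (267,270) pointing right, with the wheel centre at about (244,274). The yellow post is at (262,247), the first position counter-clockwise, so the target is one click. White is at (238,242), blue at (217,256) and the button at (308,272). Next I'll turn these pixels into positions.

```bash
cat > h.py <<'E'
import numpy as np, cv2
from plant import robot, vision
def ray(n,uv,z):
    c=vision.get_calibration(n); R=cv2.Rodrigues(c["rvec"])[0]; C=-R.T@c["tvec"]
    d=R.T@np.linalg.inv(c["camera_matrix"])@[*uv,1]; return C+d*(z-C[2])/d[2]
def blobs(img,lo,hi,box,amin=8):
    m=cv2.inRange(cv2.cvtColor(img,cv2.COLOR_BGR2HSV),lo,hi); k=np.zeros_like(m); x0,y0,x1,y1=box; k[y0:y1,x0:x1]=255
    n,_,s,c=cv2.connectedComponentsWithStats(m&k); return [(s[i,4],c[i],s[i,:4]) for i in range(1,n) if s[i,4]>=amin]
E
python3 - <<'E'
from h import *
np.set_printoptions(precision=4,suppress=True)
t=cv2.imread("pics/top0.png"); s=cv2.imread("pics/scene0.png")
sets={"green":((45,80,60),(85,255,255),.092),"red":((0,130,100),(8,255,255),.098),"yellow":((20,60,100),(35,255,255),.101)}
for n,im,box in(("top",t,(195,205,340,312)),("scene",s,(205,150,350,205))):
  for k,(lo,hi,z) in sets.items():
    for a,c,b in blobs(im,lo,hi,box): print(n,k,a,c,b,ray(n,c,z))
for a,c,b in blobs(t,(0,0,150),(180,60,255),(205,250,265,305),100): # wheel
    print("wheel",a,c,b,ray("top",c,.098))
g=cv2.inRange(cv2.cvtColor(t,cv2.COLOR_BGR2HSV),(0,0,70),(180,70,255)); g[:205]=0;g[335:]=0;g[:,:190]=0;g[:,342:]=0
r=cv2.minAreaRect(max(cv2.findContours(g,0,1)[0],key=cv2.contourArea)); P=[ray("top",p,.07) for p in cv2.boxPoints(r)]
print(r,np.array(P),"sel c",np.mean(P,0),[np.linalg.norm(P[i]-P[i-1]) for i in(0,1)])
for p in[(150,297),(362,247)]: print(ray("top",p,.08))
E
```

```text
top green 155 [307.671  271.5419] [301 265  14  14] [ 0.5071 -0.0192  0.092 ]
top red 58 [260.3621 270.6034] [252 268  16   6] [0.5071 0.0771 0.098 ]
top yellow 47 [261.3617 247.0638] [258 244   8   8] [0.5547 0.0763 0.101 ]
scene green 156 [239.1026 180.7372] [232 175  15  13] [ 0.5182 -0.0234  0.092 ]
scene red 52 [277.8654 174.0962] [274 171   8   8] [0.5247 0.0636 0.098 ]
scene yellow 115 [286.6174 185.5739] [283 178   9  16] [0.5764 0.0674 0.101 ]
wheel 1063 [242.3904 274.2126] [219 250  45  50] [0.499  0.1133 0.098 ]
((265.0585021972656, 269.6041259765625), (101.29774475097656, 129.51153564453125), 79.11447143554688) [[ 0.5824  0.2228  0.07  ]
 [ 0.6401 -0.0419  0.07  ]
 [ 0.4341 -0.0855  0.07  ]
 [ 0.3785  0.1762  0.07  ]] sel c [0.5088 0.0679 0.07  ] [np.float64(0.20918182795671647), np.float64(0.2709157818681996)]
[0.4474 0.302  0.08  ]
[ 0.5597 -0.1317  0.08  ]
```

The layout agrees with the given dimensions to within about 1 mm: selector at (0.5088, 0.0679) with yaw 0.211, axis at (0.4994, 0.1119), yellow one click ahead. Next I'll close the gripper, go in front of the front-left gap and touch the deck to find the tip height.

```bash
cat >> h.py <<'E'
YAW=.211; AX=np.array([.4994,.1119]); BT=np.array([.5071,-.0193])
def pol(d,deg,z):  # selector-frame polar angle round wheel axis
    a=np.radians(deg)+YAW; return [AX[0]+d*np.cos(a),AX[1]+d*np.sin(a),z]
def ori(deg,flip=0): return [np.pi,0,np.radians(deg)+YAW+np.pi/2-np.pi*(1-flip)]
E
python3 - <<'E'
from h import *
np.set_printoptions(precision=4,suppress=True)
print(robot.current_tool_rot(),robot.current_time_s())
for f in(0,1):
  for d in(157.5,202.5): print(f,d,robot.ik(pol(.08,d,.1),ori(d,f)))
robot.gripper_to(0)
print(robot.current_gripper_width())
robot.goto([.36,-.1,.25],ori(157.5,0))
robot.goto(pol(.08,157.5,.16),ori(157.5,0))
f0=np.array(robot.current_ft_force())
hit=robot.movel(pol(.08,157.5,.08),v=.02,stop_force=3)
print(hit,robot.current_ee_pos(),np.array(robot.current_ft_force())-f0,robot.current_time_s())
p=np.array(robot.current_ee_pos()); robot.movel([p[0],p[1],p[2]+.01],v=.03)
for n in("top","wrist"): cv2.imwrite(f"pics/{n}1.png",vision.camera(n))
a=cv2.imread("pics/top1.png")[205:340,185:345]
cv2.imwrite("pics/top1c.png",cv2.resize(a,None,fx=4,fy=4))
E
```

```text
[-3.1399 -0.0001  0.4118] 0.1
0 157.5 [ 0.1749 -0.1867  2.0823 -0.      1.246   0.3566]
0 202.5 [ 0.0352 -0.1888  2.0841  0.      1.2463 -0.5685]
1 157.5 None
1 202.5 [ 0.0352 -0.1888  2.0841 -0.      1.2463  2.5731]
-0.0001376298019286189
True [0.4208 0.1264 0.0891] [-1.5815  0.7292  3.9554] 6.6083
```

View pics/wrist1.png

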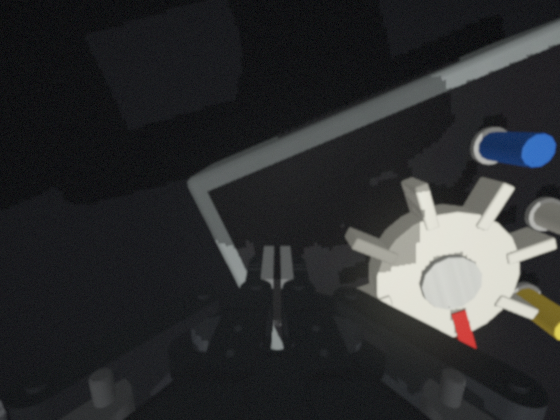

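View pics/top1c.png

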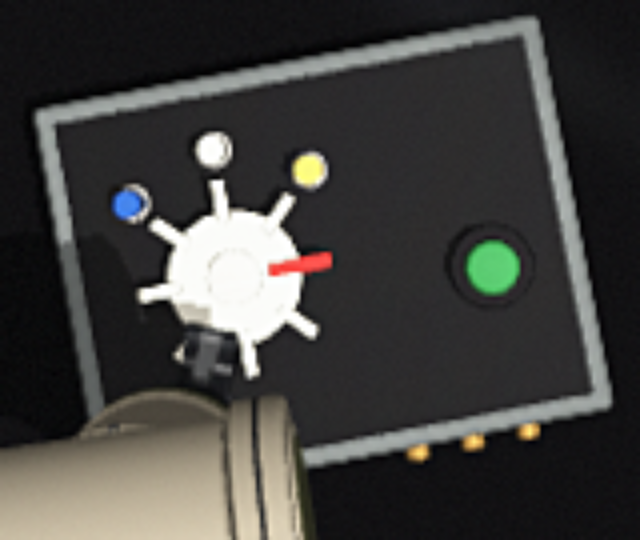

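The deck contact came at TCP z = 0.0891, which confirms the 19 mm tip offset. In the wrist picture the closed tips at (261–293, 245–280) are about 15 mm across the closing line. I'll turn the tool 90° so that narrow side lies tangentially, enter the gap radially and sweep an arc.

Run:
```python
from h import *
np.set_printoptions(precision=3,suppress=True)
o=lambda d:[np.pi,0,ori(d)[2]-np.pi/2]
Z=.102
p=robot.current_ee_pos(); robot.movel([p[0],p[1],.13],v=.1)
robot.goto(pol(.08,157.5,.13),o(157.5)); robot.movel(pol(.08,157.5,Z),v=.1)
print("in",robot.movel(pol(.048,157.5,Z),v=.05,stop_force=6),robot.current_ft_force())
for a in np.arange(162.5,207,5.5):
    robot.movel(pol(.048,a,Z),o(a),v=.04); print(a,np.array(robot.current_ft_force()),np.round(robot.current_time_s(),2))
robot.movel(pol(.085,206,Z),v=.08); robot.movel(pol(.085,206,.16),v=.15)
robot.dwell(.3)
im=vision.camera("top"); cv2.imwrite("pics/top2.png",cv2.resize(im[205:340,185:345],None,fx=4,fy=4))
for a,c,b in blobs(im,(0,130,100),(8,255,255),(195,205,340,312)):
    q=ray("top",c,.098)[:2]-AX; print("red deg",np.degrees(np.arctan2(q[1],q[0])-YAW),np.linalg.norm(q))
print(robot.current_time_s())
```

```text
in False [ 0.161  0.14  -0.608]
162.5 [-1.313  5.633 -0.833] 10.56
168.0 [-0.402  0.952 -0.498] 10.82
173.5 [-1.269 -0.076 -0.014] 11.09
179.0 [-1.458 -1.205 -0.024] 11.36
184.5 [-0.    -1.289 -0.223] 11.62
190.0 [-0.276 -1.045  0.018] 11.89
195.5 [-0.846 -0.855  0.65 ] 12.16
201.0 [ 1.364 -4.562 -0.451] 12.42
206.5 [-2.017  0.048  0.723] 12.69
red deg -45.02196799369878 0.03591080559996837
14.1917
```

View pics/top2.png

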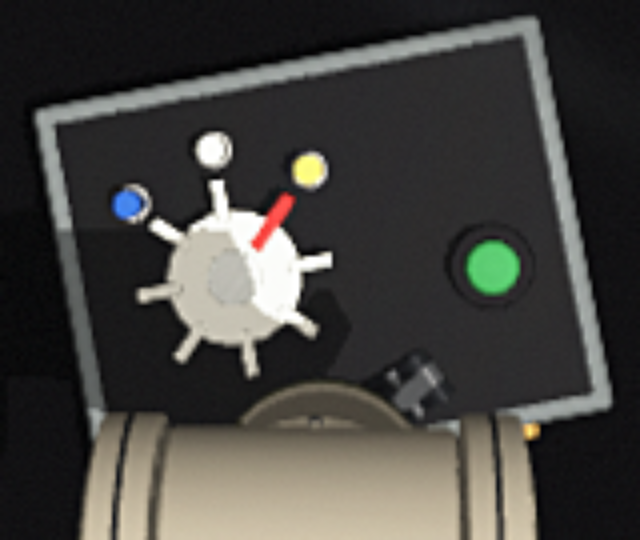

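The red rib now points at the yellow post, at −45.0° in the selector frame. Next is the button.

Run:
```python
from h import *
o=[np.pi,0,ori(206)[2]-np.pi/2]
robot.movel([*BT,.16],v=.12); robot.movel([*BT,.118],v=.08)
print(robot.movel([*BT,.1035],v=.015,stop_force=15),robot.current_ee_pos(),robot.current_ft_force())
robot.dwell(.3); print(robot.current_ee_pos(),robot.current_ft_force())
robot.movel([*BT,.2],v=.08); robot.movel([.38,-.15,.25],v=.2); robot.dwell(.3)
im=vision.camera("top"); cv2.imwrite("pics/top3.png",im)
for a,c,b in blobs(im,(0,130,100),(8,255,255),(195,205,340,312)):
    q=ray("top",c,.098)[:2]-AX; print("red deg",np.degrees(np.arctan2(q[1],q[0])-YAW))
print(robot.current_ft_force(),robot.current_time_s())
```

```text
True [ 0.50726101 -0.01933217  0.10504229] [-2.17383605  0.1487059   5.72937007]
[ 0.50727164 -0.01931264  0.10502382] [-2.56385335  0.19414626  6.79032841]
red deg -45.02196799369878
[-0.34002106 -0.10134206 -0.17672152] 19.875
```

View pics/top3.png

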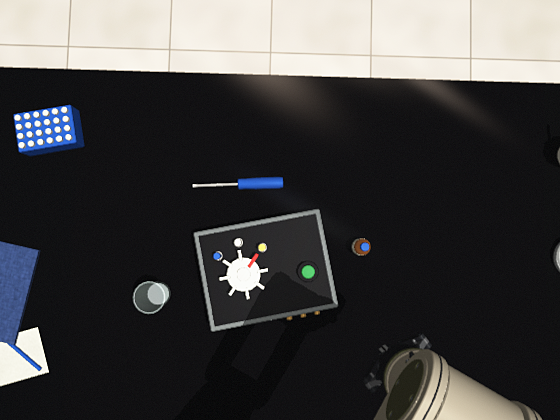

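The button bottomed out at tip height 86 mm and was released. The red rib, near (253,260), is still in line with the yellow post at (262,247). The beaker (150,297), vial (362,247) and screwdriver (240,184) are where they started, and the arm is clear.

```bash
python3 -c "
from plant import robot
print(robot.sign_off())"
```

```text
the job is handed in; nothing more can be done
None
```

The job is handed in (no verdict was returned): the star wheel advanced one click to the yellow post, the green button was pressed fully down and released, and the beaker, vial and screwdriver stayed where they were.

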